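Close up the pharmacy label printer

TASK

The label printer on the dispensing counter has just been given a new roll. While its white cover is still open, push the yellow print-head lever all the way down; then lower the cover gently, without slamming it, until it is fully shut. Leave the bottle, jar and carton beside it standing where they are.

Things in the scene. Friction and masses are not known exactly. Their poses are not given: they have to be found in the camera images.
- printer: Label printer, fixed to the counter: grey tub 200 mm deep (its x) x 190 wide (its y), rim 78 high, white hinged cover; 125 high when shut. Origin: centre of its underside; z up; front (paper slot) faces its -x; cover hinge along its rear (+x) edge. Inside: at the front a dark print head (top 91 mm high), behind it a white label roll (top 108 mm high).
- head_lever (a joint): Angle of the yellow print-head lever in rad: 0 = fully down (level, pointing to the printer's front), growing as its free end rises; stops at 0 and 1.1; starts raised 0.65 to 0.95. Stiff enough to stay where it is left; about 1 N on its paddle moves it. Raised, it would foul the cover.
- lever_pivot (a point): Pivot of the yellow lever, at (-30, 50, 101) mm in the printer's frame; the pivot axis is the printer's y.
- lever_paddle (a point): Centre of the top face of the yellow paddle at the lever's free end (22 mm along the lever x 22 mm wide x 8 mm thick): 52 mm from the pivot along the lever and 4 mm above its centre line. Lever down: at (-82, 50, 105) mm in the printer's frame, 30 mm above the deck beneath. Axes turn with the lever.
- cover (a joint): Opening angle of the white cover in rad: 0 = shut, growing as its front edge swings up and back; stops at 0 and 1.6; starts 1.15 to 1.5. The stiff hinge holds the cover wherever it is left; about 3 N near its free edge moves it.
- cover_hinge (a point): Middle of the cover's hinge line, at (100, 0, 80) mm in the printer's frame; the hinge axis is the printer's y.
- cover_edge (a point): Middle of the cover's free edge on its outer face. Cover: hollow shell 200 mm long (hinge to edge) x 190 wide x 45 deep, 5 mm walls, open beneath; flat outer face 45 mm from the plane of its rim, which holds the hinge line. Axes turn with the cover: x from edge to hinge, y along the hinge, z out of the outer face. When shut: at (-100, 0, 125) mm in the printer's frame.
- syrup: Bystander: loose amber glass bottle with white cap, 56 mm across, 125 mm high, standing. Origin: centre of its underside.
- pill_jar: Bystander: loose white plastic jar, 60 mm across, 85 mm high, standing. Origin: centre of its underside.
- carton: Bystander: loose white carton with a blue band, 50 x 70 x 110 mm high, standing. Origin: centre of its underside.

How it is judged:
By the outcome, as a careful person would: the job done as asked, in the order asked, and still so for the second after the job is handed in, with the robot touching nothing.
It also fails if it takes over 45 s, if anything falls off the work surface, if the arm or the gripper's body presses on something with over 40 N, if the wrist force passes 120 N, or if a joint passes its speed limit or range.

ROBOT

A 6-joint arm with a two-finger parallel gripper is mounted at the origin on the work surface. World frame = base frame: x ahead of the robot, y to its left, z up, the work surface at z = 0. Lengths are in mm, angles in rad, forces in N, time in s.
With the tool pointing down it reaches from about 250 to 800 mm from the base axis. Payload 3.9 kg.
Tool frame: the origin (TCP) lies where the fingers leave the gripper's body, on its centre line; the fingertips stand 73 mm ahead of it and the grasp point (between the pads) lies 54 mm ahead of it; z points along the fingers, y is the line along which they close (so a half turn about z gives the same grasp; the last joint's range is limited). The gripper opens to 85 mm and grips with 20 to 120 N. Pads are 22 mm wide; open, the fingers measure 114 mm over their backs; the gripper's body (76 mm by 85 mm) begins 54 mm behind the grasp point. The pads swing forward as they close: fully open they stand 13 mm farther back than shut.
Start: joints at [-1.244, 0.26, -0.138, 1.173, 0, 1.571], TCP at [168.528, -497.206, 303.904] pointing down, gripper open.
Joint ranges: [-2.78, 2.78], [-0.83, 1.72], [-1.28, 1.37], [-1.9, 2.12], [-1.57, 1.48], [-3.14, 3.14]. Speed limits (rad/s): [2.57, 2.57, 3.14, 3.14, 3.14, 3.14].

INTERFACE

Orientations are given as a 3x3 rotation matrix whose columns are the frame's x, y, z axes.
In Python, from rig import telemetry, cams, r gives the robot as it stands. The module is installed in compiled form; this text tells all that it offers.
- The arm moves only by the tool arm_command, never from a script. Its argument "steps" is a list of rows, each an object of numbers: "x", "y", "z": the shift along the tool's x, y, z in m; "ax", "ay", "az": the turn, a rotation vector about the tool's x, y, z in degrees; "claw": the closure, from -1 (fully open) to 1 (shut). A call has 1 to 5 rows; each row is the pose to reach, as a shift and turn from the pose commanded when the call began, along the tool's axes at that moment; what a row does not reach only later rows make up. A row lasts 1/10 s, in which the tool goes at most 50 mm and 8.59 degrees, less where a joint would pass 70% of its speed; a pose out of reach is approached as far as the arm can. A call with a gripper value outside its range is refused whole. The fingers move at their own pace and stop on an object; "grip_force" is the grip in N (left out, the last holds). Time passes only in rows, so rows that repeat a pose let the fingers close. It gives the time, the measured TCP pose, the force, the opening and the grip force at its end, in the units of the state.
- telemetry.read_state(): the state, without advancing time (a new reading comes with each control period).
- cams.capture(name): name is "side" or "top"; returns a dict with "color" (420x560x3 uint8, red, green, blue), "K" (3x3 intrinsics, pixels), "extrinsics" (4x4, takes a point from world to camera coordinates). Camera axes: x right, y down, z forward; pixel columns grow to the right and rows downward; lengths in mm; the calibration is good to about 2 mm. A picture is of the moment at which its call begins. There is no depth.
- r.finish_job(): hands the job in; it is judged then, once.
The state is a dict: "clock": time; "joints": joint angles; "qvel": joint speeds; "joint_efforts": joint torques, N m; "eef_pos": TCP position; "ee_rot": TCP orientation; "wrist_force": force on the tool from outside, world axes, zero at the start; "torque": the same for the moment, N m; "finger_gap": finger opening in mm; "grasp_force": force on a finger pad.
Only numpy, scipy, OpenCV 4.12 (cv2) and the standard library are available. Lean on these libraries where they do the work, as an engineer would, in place of code of your own. Each camera call takes 0.05 s, during which the arm holds its last target. There are 200 camera calls.

## Working session

There is one attempt and no reset: what is moved stays moved. The work goes in short steps, Python scripts to look and compute and a tool call to move; the robot and the scene stay as the last step left them, time stands still between calls to the robot, and variables do not carry over. Pictures are saved under pics/ and viewed, at most 10 in all, crops included, and the job is handed in when it is done.

Besides the shell and the picture viewer there is one more tool, called after "Request:" as name(argument=value, ...) on one line, values as JSON. arm_command: Moves the arm, as the interface text tells. Its arguments: {"type":"object","properties":{"steps":{"type":"array","items":{"type":"object","properties":{"x":{"type":"number"},"y":{"type":"number"},"z":{"type":"number"},"ax":{"type":"number"},"ay":{"type":"number"},"az":{"type":"number"},"claw":{"type":"number"}}}},"grip_force":{"type":"number"}},"required":["steps"]}

```bash
mkdir -p pics
python3 - <<'E'
from rig import telemetry, cams
import cv2, numpy as np
np.set_printoptions(precision=4,suppress=True)
for n in("side","top"):
    c=cams.capture(n); cv2.imwrite(f"pics/{n}0.png",c["color"][:,:,::-1]); print(n,c["K"],c["extrinsics"])
s=telemetry.read_state(); print(s)
E
```

```text
side [[527.0227   0.     277.0254]
 [  0.     527.0227 202.508 ]
 [  0.       0.       1.    ]] [[  -0.995    -0.0984    0.0167  568.2343]
 [  -0.0684    0.5506   -0.8319   90.3985]
 [   0.0727   -0.8289   -0.5546 1185.0083]
 [   0.        0.        0.        1.    ]]
top [[385.0287   0.     280.4417]
 [  0.     385.0287 207.6187]
 [  0.       0.       1.    ]] [[ -0.0785  -0.9969  -0.0017 122.3671]
 [ -0.9736   0.077   -0.215  570.6512]
 [  0.2145  -0.0152  -0.9766 867.044 ]
 [  0.       0.       0.       1.    ]]
{'clock': 0.1, 'joints': array([-1.244 ,  0.2606, -0.1393,  1.1727, -0.    ,  1.5708]), 'qvel': array([0.0002, 0.0007, 0.0037, 0.0003, 0.0016, 0.0007]), 'joint_efforts': array([ -0.0009, -40.6507,  25.4528,   0.0101,  -0.0001,  -0.    ]), 'eef_pos': array([ 168.3713, -496.7513,  303.1451]), 'ee_rot': array([[ 0.9471,  0.321 , -0.0006],
       [ 0.321 , -0.9471,  0.0017],
       [-0.    , -0.0018, -1.    ]]), 'wrist_force': array([-0.0302, -0.7503, -0.0081]), 'torque': array([ 0.0215, -0.0221,  0.0268]), 'grasp_force': 0.0, 'finger_gap': 85.60296998863028}
```

View pics/side0.png

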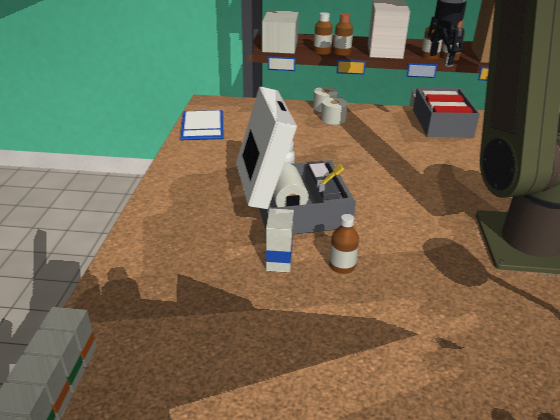

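View pics/top0.png

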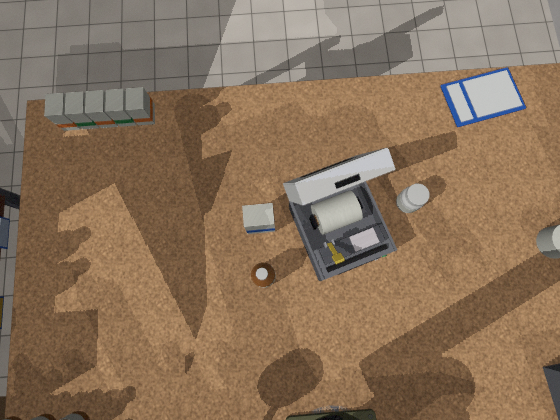

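Side view: printer at about (300,190), open cover leaning from (265,200) to (265,90), yellow lever at (330,177), carton (279,240), bottle (344,245). Top view: tub about (345,235), lever (335,252), cover (340,177), jar (413,198). I'll enlarge both to get corner pixels.

Run:
```python
import cv2
s=cv2.imread("pics/side0.png")[80:240,230:370]; t=cv2.imread("pics/top0.png")[140:290,270:410]
cv2.imwrite("pics/sz.png",cv2.resize(s,None,fx=3.7,fy=3.7,interpolation=cv2.INTER_CUBIC)); cv2.imwrite("pics/tz.png",cv2.resize(t,None,fx=4,fy=4,interpolation=cv2.INTER_CUBIC))
```

```text
(no output)
```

View pics/sz.png

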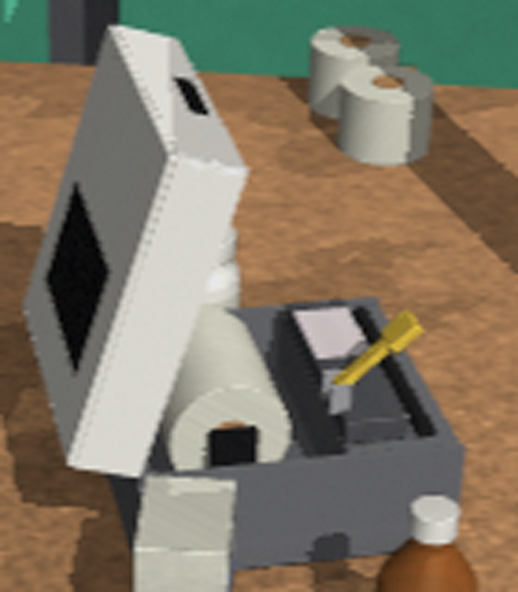

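View pics/tz.png

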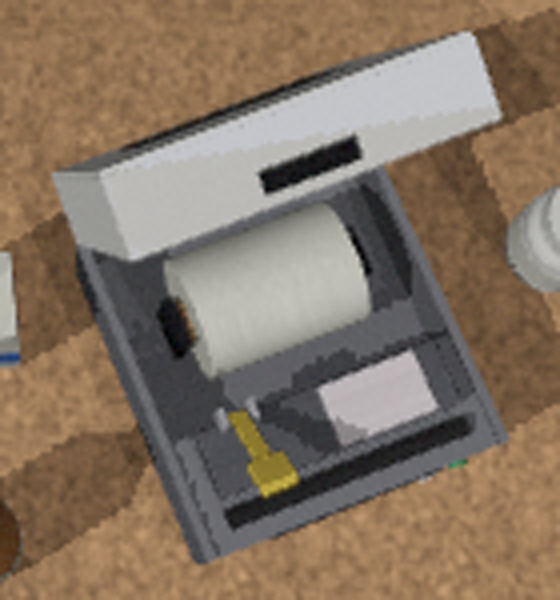

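The zoomed views show the cover's eight corners, the tub's front rim corners, and the lever paddle (side crop about (405,328), top crop (275,472)). I'll fit the printer pose and both joint angles to these.

```bash
cat > fit.py <<'E'
import numpy as np
from scipy.optimize import least_squares
from scipy.spatial.transform import Rotation as Ro
from rig import cams
np.set_printoptions(precision=3,suppress=True)
C={n:cams.capture(n) for n in("side","top")}
def proj(n,P):
    c=C[n];p=c["extrinsics"][:3,:3]@P+c["extrinsics"][:3,3];p=c["K"]@p;return p[:2]/p[2]
def world(p,P): return Ro.from_euler('z',p[2]).apply(P)+[p[0],p[1],0]
def cov(a,l,y,h): # l from hinge, h above rim plane
    return np.array([100-l*np.cos(a)+h*np.sin(a),y,80+l*np.sin(a)+h*np.cos(a)])
def lev(a,l,y,h):
    return np.array([-30-l*np.cos(a)+h*np.sin(a),y,101+l*np.sin(a)+h*np.cos(a)])
T=lambda u,v:(270+u/4-.4,140+v/4-.4)
S=lambda u,v:(230+u/3.7-.4,80+v/3.7-.4)
c=lambda l,y,h:(lambda p:cov(p[3],l,y,h)); f=lambda *a:(lambda p:np.array(a,float)); L=lambda l,y,h:(lambda p:lev(p[4],l,y,h))
obs=[("top",T(202,562),f(-100,95,78)),("top",T(507,437),f(-100,-95,78)),
("top",T(100,170),c(200,95,45)),("top",T(475,32),c(200,-95,45)),("top",T(500,118),c(200,-95,0)),("top",T(132,260),c(200,95,0)),("top",T(55,173),c(0,95,45)),
("side",S(170,155),c(200,95,45)),("side",S(108,27),c(200,-95,45)),("side",S(245,168),c(200,95,0)),("side",S(178,38),c(200,-95,0)),
("side",S(70,465),c(0,95,45)),("side",S(25,305),c(0,-95,45)),("side",S(462,447),f(-100,95,78)),("side",S(378,298),f(-100,-95,78)),
("side",S(402,328),L(52,50,4)),("top",T(272,470),L(52,50,4))]
res=lambda p:np.concatenate([proj(n,world(p,g(p)))-uv for n,uv,g in obs])
if __name__=="__main__":
    s=least_squares(res,[480,-80,.3,1.3,.8],x_scale=[100,100,1,1,1],loss='soft_l1'); p=s.x
    print(p); print(s.fun.reshape(-1,2))
    print("paddle",world(p,lev(p[4],52,50,4)),"down",world(p,lev(0,52,50,4)),"edge",world(p,cov(p[3],200,0,45)),"shut",world(p,cov(0,200,0,45)))
    for n,rows in(("edge",[o for o in obs if o[2](p)[1]==95 and o[2](p)[2]>200]),):
        # independent triangulation of the +y outer free corner
        uv={o[0]:o[1] for o in (obs[2],obs[7])}
        print("tri",least_squares(lambda X:np.concatenate([proj(k,X)-v for k,v in uv.items()]),[500,0,250.]).x,"model",world(p,cov(p[3],200,95,45)))
        uv={o[0]:o[1] for o in obs[15:]}
        print("tri paddle",least_squares(lambda X:np.concatenate([proj(k,X)-v for k,v in uv.items()]),[400,0,130.]).x)
E
python3 fit.py
```

```text
[521.002 -64.593   0.29    1.278   0.72 ]
[[ 1.266  0.553]
 [ 0.973  1.701]
 [-0.086  0.085]
 [-0.159 -0.374]
 [ 1.192  0.62 ]
 [ 0.193  0.336]
 [-0.56   0.059]
 [-0.977  0.104]
 [-0.007 -1.061]
 [ 0.081  1.176]
 [-0.169  0.389]
 [-1.82   0.491]
 [-0.875  0.477]
 [ 0.647  0.79 ]
 [-0.104 -0.068]
 [-1.202  0.658]
 [ 0.039  0.241]]
paddle [443.008 -35.683 138.277] down [428.13  -40.121 105.   ] edge [602.797 -40.191 284.476] shut [425.176 -93.181 125.   ]
tri [574.693  50.753 285.058] model [575.639  50.845 284.476]
tri paddle [441.982 -35.117 140.691]
```

The fit is good: paddle height is 139 mm, and the triangulated cover corner agrees within 1 mm. I'll write a helper that converts a fingertip target in the printer frame into tool-frame shifts.

```bash
cat > go.py <<'E'
import sys,numpy as np
from rig import telemetry
np.set_printoptions(precision=4,suppress=True)
P=np.array([521.,-64.6,0]); yaw=.29
Rz=np.array([[np.cos(yaw),-np.sin(yaw),0],[np.sin(yaw),np.cos(yaw),0],[0,0,1]])
s=telemetry.read_state(); R=s["ee_rot"]; pos=s["eef_pos"]
tip=Rz.T@(pos+73*R[:,2]-P)
print("t",s["clock"],"tip in printer",tip,"F",s["wrist_force"],"tool yaw",np.arctan2(R[1,0],R[0,0]))
for a in sys.argv[1:]:
    t=P+Rz@np.array(eval(a),float); print(a,"shift m",R.T@(t+[0,0,73]-pos)/1000,"tcp",t+[0,0,73])
E
python3 go.py "(-69,50,175)" "(-69,50,230)"
```

```text
t 0.2 tip in printer [-461.4684 -313.3302  230.373 ] F [ 0.187  -0.0372  0.8245] tool yaw 0.3267967031975331
(-69,50,175) shift m [ 0.4056 -0.3487  0.0558] tcp [440.5836 -36.4185 248.    ]
(-69,50,230) shift m [ 0.4056 -0.3487  0.0008] tcp [440.5836 -36.4185 303.    ]
```

Request:
arm_command(steps=[{"x": 0.035, "y": -0.03, "z": 0, "az": 2.1, "claw": 1}, {"x": 0.07, "y": -0.06, "az": 2.1, "claw": 1}, {"x": 0.105, "y": -0.09, "az": 2.1, "claw": 1}, {"x": 0.14, "y": -0.12, "az": 2.1, "claw": 1}, {"x": 0.175, "y": -0.15, "az": 2.1, "claw": 1}])

```text
validation failed for argument at $.st...
```

```bash
python3 go.py "(-69,50,230)"
```

```text
t 0.2 tip in printer [-461.4684 -313.3302  230.373 ] F [ 0.187  -0.0372  0.8245] tool yaw 0.3267967031975331
(-69,50,230) shift m [ 0.4056 -0.3487  0.0008] tcp [440.5836 -36.4185 303.    ]
```

Request:
arm_command(steps=[{"x": 0.035, "y": -0.03, "z": 0.0, "ax": 0.0, "ay": 0.0, "az": 2.1, "claw": 1.0}, {"x": 0.07, "y": -0.06, "z": 0.0, "ax": 0.0, "ay": 0.0, "az": 2.1, "claw": 1.0}, {"x": 0.105, "y": -0.09, "z": 0.0, "ax": 0.0, "ay": 0.0, "az": 2.1, "claw": 1.0}, {"x": 0.14, "y": -0.12, "z": 0.0, "ax": 0.0, "ay": 0.0, "az": 2.1, "claw": 1.0}, {"x": 0.175, "y": -0.15, "z": 0.0, "ax": 0.0, "ay": 0.0, "az": 2.1, "claw": 1.0}])

```text
clock: 0.7
eef_pos: [286.6, -297.3, 303.8]
ee_rot: [[0.958, 0.285, 0.0], [0.285, -0.958, 0.0], [0.0, -0.0, -1.0]]
wrist_force: [1.0, -0.5, 0.0]
finger_gap: 12.3
grasp_force: 0.0
```

```bash
python3 go.py "(-69,50,230)"
```

```text
t 0.7 tip in printer [-291.1824 -155.9643  230.8137] F [ 0.9679 -0.533   0.0259] tool yaw 0.289349779853706
(-69,50,230) shift m [ 0.2221 -0.2061  0.0009] tcp [440.5836 -36.4185 303.    ]
```

Request:
arm_command(steps=[{"x": 0.036, "y": -0.033, "z": 0.0, "ax": 0.0, "ay": 0.0, "az": 0.0, "claw": 1.0}, {"x": 0.072, "y": -0.067, "z": 0.0, "ax": 0.0, "ay": 0.0, "az": 0.0, "claw": 1.0}, {"x": 0.108, "y": -0.1, "z": 0.0, "ax": 0.0, "ay": 0.0, "az": 0.0, "claw": 1.0}, {"x": 0.144, "y": -0.133, "z": 0.0, "ax": 0.0, "ay": 0.0, "az": 0.0, "claw": 1.0}, {"x": 0.18, "y": -0.167, "z": 0.0, "ax": 0.0, "ay": 0.0, "az": 0.0, "claw": 1.0}])

```text
clock: 1.2
eef_pos: [411.4, -85.6, 304.0]
ee_rot: [[0.958, 0.286, 0.001], [0.286, -0.958, -0.0], [0.0, 0.001, -1.0]]
wrist_force: [1.0, -0.6, -0.1]
finger_gap: 0.1
grasp_force: 0.0
```

Request:
arm_command(steps=[{"x": 0.03, "y": -0.03, "z": 0.0, "ax": 0.0, "ay": 0.0, "az": 0.0, "claw": 1.0}, {"x": 0.042, "y": -0.039, "z": 0.0, "ax": 0.0, "ay": 0.0, "az": 0.0, "claw": 1.0}, {"x": 0.042, "y": -0.039, "z": 0.03, "ax": 0.0, "ay": 0.0, "az": 0.0, "claw": 1.0}, {"x": 0.042, "y": -0.039, "z": 0.055, "ax": 0.0, "ay": 0.0, "az": 0.0, "claw": 1.0}, {"x": 0.042, "y": -0.039, "z": 0.055, "ax": 0.0, "ay": 0.0, "az": 0.0, "claw": 1.0}])

```text
clock: 1.7
eef_pos: [437.3, -38.1, 246.0]
ee_rot: [[0.958, 0.286, -0.007], [0.286, -0.958, 0.0], [-0.007, -0.002, -1.0]]
wrist_force: [-0.4, -0.4, -0.1]
finger_gap: -0.1
grasp_force: 0.0
```

```bash
python3 go.py "(-69,50,150)"
python3 - <<'E'
from rig import cams
import cv2,numpy as np
s=cams.capture("side")["color"][80:240,230:370,::-1]; t=cams.capture("top")["color"][140:300,270:410,::-1]
cv2.imwrite("pics/c1.png",cv2.resize(np.hstack([s,t]),None,fx=2.8,fy=2.8,interpolation=cv2.INTER_CUBIC))
E
```

```text
t 1.7 tip in printer [-73.0916  49.5321 173.006 ] F [-0.3813 -0.4344 -0.0561] tool yaw 0.29015246861991273
(-69,50,150) shift m [ 0.0037 -0.0006  0.023 ] tcp [440.5836 -36.4185 223.    ]
```

View pics/c1.png

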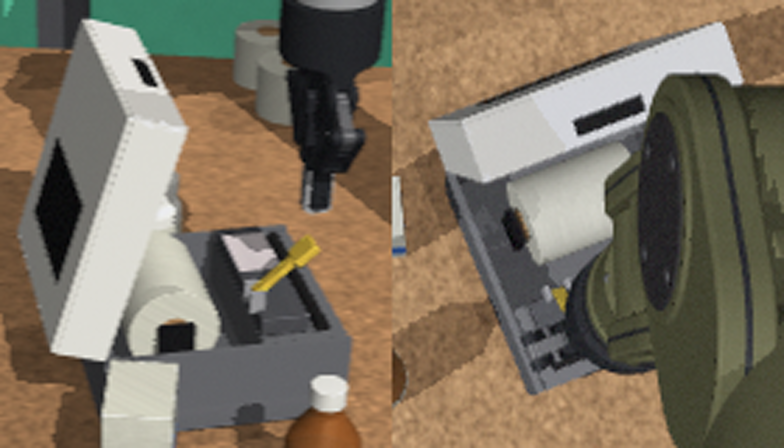

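Closed fingertips at side crop (315,210) stand right above the paddle at (305,250). Pressing now.

Request:
arm_command(steps=[{"x": 0.002, "y": 0.0, "z": 0.015, "ax": 0.0, "ay": 0.0, "az": 0.0, "claw": 1.0}, {"x": 0.002, "y": 0.0, "z": 0.025, "ax": 0.0, "ay": 0.0, "az": 0.0, "claw": 1.0}, {"x": 0.0, "y": 0.0, "z": 0.032, "ax": 0.0, "ay": 0.0, "az": 0.0, "claw": 1.0}, {"x": -0.002, "y": 0.0, "z": 0.038, "ax": 0.0, "ay": 0.0, "az": 0.0, "claw": 1.0}, {"x": -0.003, "y": 0.0, "z": 0.044, "ax": 0.0, "ay": 0.0, "az": 0.0, "claw": 1.0}])

```text
clock: 2.3
eef_pos: [436.8, -39.1, 204.9]
ee_rot: [[0.958, 0.286, 0.0], [0.286, -0.958, -0.0], [0.0, 0.0, -1.0]]
wrist_force: [-0.3, -0.7, 0.8]
finger_gap: 0.2
grasp_force: 0.4
```

Request:
arm_command(steps=[{"x": -0.002, "y": 0.0, "z": 0.005, "ax": 0.0, "ay": 0.0, "az": 0.0, "claw": 1.0}, {"x": -0.003, "y": 0.0, "z": 0.01, "ax": 0.0, "ay": 0.0, "az": 0.0, "claw": 1.0}, {"x": -0.004, "y": 0.0, "z": 0.014, "ax": 0.0, "ay": 0.0, "az": 0.0, "claw": 1.0}, {"x": -0.005, "y": 0.0, "z": 0.018, "ax": 0.0, "ay": 0.0, "az": 0.0, "claw": 1.0}, {"x": -0.005, "y": 0.0, "z": 0.021, "ax": 0.0, "ay": 0.0, "az": 0.0, "claw": 1.0}])

```text
clock: 2.8
eef_pos: [432.0, -40.4, 183.6]
ee_rot: [[0.958, 0.286, -0.0], [0.286, -0.958, 0.0], [-0.0, -0.0, -1.0]]
wrist_force: [-0.3, 0.6, 0.3]
finger_gap: 0.1
grasp_force: 0.4
```

```bash
python3 go.py "(-82,50,104)"
```

```text
t 2.8 tip in printer [-78.3419  48.6723 110.5507] F [-0.3497  0.645   0.3154] tool yaw 0.2900944008521228
(-82,50,104) shift m [-0.0037 -0.0013  0.0066] tcp [428.1264 -40.1359 177.    ]
```

Request:
arm_command(steps=[{"x": -0.002, "y": -0.001, "z": 0.002, "ax": 0.0, "ay": 0.0, "az": 0.0, "claw": 1.0}, {"x": -0.003, "y": -0.001, "z": 0.004, "ax": 0.0, "ay": 0.0, "az": 0.0, "claw": 1.0}, {"x": -0.004, "y": -0.001, "z": 0.006, "ax": 0.0, "ay": 0.0, "az": 0.0, "claw": 1.0}, {"x": -0.004, "y": -0.001, "z": 0.007, "ax": 0.0, "ay": 0.0, "az": 0.0, "claw": 1.0}, {"x": -0.004, "y": -0.001, "z": 0.007, "ax": 0.0, "ay": 0.0, "az": 0.0, "claw": 1.0}])

```text
clock: 3.3
eef_pos: [428.2, -40.5, 177.5]
ee_rot: [[0.958, 0.286, 0.001], [0.286, -0.958, -0.0], [0.001, 0.0, -1.0]]
wrist_force: [-0.5, 0.3, 6.4]
finger_gap: 0.3
grasp_force: 3.2
```

Request:
arm_command(steps=[{"x": 0.0, "y": 0.0, "z": 0.001, "ax": 0.0, "ay": 0.0, "az": 0.0, "claw": 1.0}, {"x": 0.0, "y": 0.0, "z": 0.001, "ax": 0.0, "ay": 0.0, "az": 0.0, "claw": 1.0}])

```text
clock: 3.5
eef_pos: [428.2, -40.6, 177.4]
ee_rot: [[0.958, 0.286, 0.001], [0.286, -0.958, -0.0], [0.001, 0.0, -1.0]]
wrist_force: [-4.0, 1.1, 14.7]
finger_gap: 0.3
grasp_force: 7.2
```

The lever is on its hard stop (15 N, no travel). Raising.

Request:
arm_command(steps=[{"x": 0.0, "y": 0.0, "z": -0.04, "ax": 0.0, "ay": 0.0, "az": 0.0, "claw": 1.0}, {"x": 0.0, "y": 0.0, "z": -0.085, "ax": 0.0, "ay": 0.0, "az": 0.0, "claw": 1.0}, {"x": 0.0, "y": 0.015, "z": -0.13, "ax": 0.0, "ay": 0.0, "az": 0.0, "claw": 1.0}, {"x": 0.0, "y": 0.035, "z": -0.17, "ax": 0.0, "ay": 0.0, "az": 0.0, "claw": 1.0}, {"x": 0.0, "y": 0.05, "z": -0.215, "ax": 0.0, "ay": 0.0, "az": 0.0, "claw": 1.0}])

```text
clock: 4.0
eef_pos: [442.0, -89.0, 392.3]
ee_rot: [[0.958, 0.286, -0.001], [0.286, -0.958, -0.0], [-0.001, -0.0, -1.0]]
wrist_force: [0.9, 0.1, 0.1]
finger_gap: -0.4
grasp_force: 0.0
```

```bash
python3 go.py "(130,0,325)"
python3 - <<'E'
from rig import cams
import cv2,numpy as np
s=cams.capture("side")["color"][80:240,230:370,::-1]; t=cams.capture("top")["color"][140:300,270:410,::-1]
cv2.imwrite("pics/c2.png",cv2.resize(np.hstack([s,t]),None,fx=2.8,fy=2.8,interpolation=cv2.INTER_CUBIC))
E
```

```text
t 4.0 tip in printer [-82.7649  -0.772  319.2594] F [0.9046 0.0632 0.1166] tool yaw 0.2903223335685208
(130,0,325) shift m [ 0.2127 -0.0007 -0.0059] tcp [645.5717 -27.4262 398.    ]
```

View pics/c2.png

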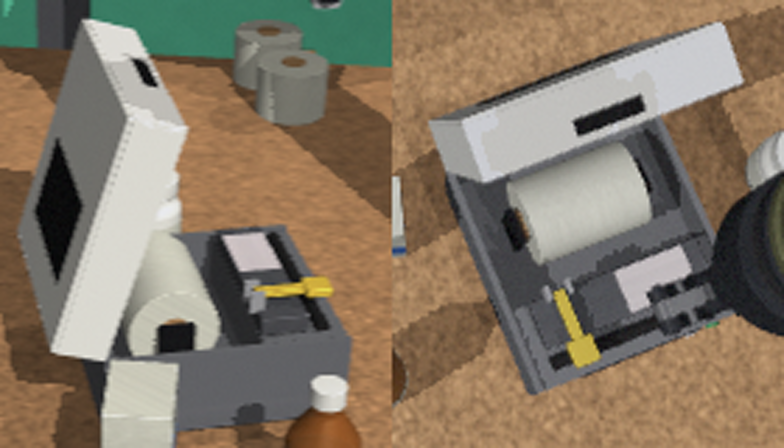

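The lever is level (side crop from (255,292) to (325,287)) and the cover hasn't moved. Going over and behind the cover.

Request:
arm_command(steps=[{"x": 0.045, "y": 0.0, "z": -0.005, "ax": 0.0, "ay": 0.0, "az": 0.0, "claw": 1.0}, {"x": 0.09, "y": 0.0, "z": -0.006, "ax": 0.0, "ay": 0.0, "az": 0.0, "claw": 1.0}, {"x": 0.135, "y": 0.0, "z": -0.006, "ax": 0.0, "ay": 0.0, "az": 0.0, "claw": 1.0}, {"x": 0.18, "y": 0.0, "z": -0.006, "ax": 0.0, "ay": 0.0, "az": 0.0, "claw": 1.0}, {"x": 0.22, "y": 0.0, "z": -0.006, "ax": 0.0, "ay": 0.0, "az": 0.0, "claw": 1.0}])

```text
clock: 4.6
eef_pos: [654.8, -24.5, 395.5]
ee_rot: [[0.958, 0.286, -0.001], [0.286, -0.958, 0.0], [-0.001, -0.0, -1.0]]
wrist_force: [0.2, -1.1, 0.4]
finger_gap: 0.4
grasp_force: 0.0
```

```bash
python3 go.py "(138,0,262)"
```

```text
t 4.6 tip in printer [139.5636   0.158  322.5348] F [ 0.173  -1.1314  0.4028] tool yaw 0.2905449364034761
(138,0,262) shift m [-0.0016  0.0002  0.0605] tcp [653.2377 -25.1386 335.    ]
```

Request:
arm_command(steps=[{"x": 0.0, "y": 0.0, "z": 0.03, "ax": 0.0, "ay": 0.0, "az": 0.0, "claw": 1.0}, {"x": 0.0, "y": 0.0, "z": 0.06, "ax": 0.0, "ay": 0.0, "az": 0.0, "claw": 1.0}, {"x": -0.01, "y": 0.0, "z": 0.06, "ax": 0.0, "ay": 0.0, "az": 0.0, "claw": 1.0}, {"x": -0.02, "y": 0.0, "z": 0.06, "ax": 0.0, "ay": 0.0, "az": 0.0, "claw": 1.0}, {"x": -0.026, "y": 0.0, "z": 0.06, "ax": 0.0, "ay": 0.0, "az": 0.0, "claw": 1.0}])

```text
clock: 5.1
eef_pos: [627.4, -33.1, 336.8]
ee_rot: [[0.958, 0.286, -0.001], [0.286, -0.958, 0.0], [-0.001, -0.0, -1.0]]
wrist_force: [-0.2, 0.5, -0.2]
finger_gap: 0.1
grasp_force: 0.0
```

Request:
arm_command(steps=[{"x": -0.004, "y": 0.0, "z": 0.0, "ax": 0.0, "ay": 0.0, "az": 0.0, "claw": 1.0}, {"x": -0.008, "y": 0.0, "z": 0.0, "ax": 0.0, "ay": 0.0, "az": 0.0, "claw": 1.0}, {"x": -0.012, "y": 0.0, "z": 0.0, "ax": 0.0, "ay": 0.0, "az": 0.0, "claw": 1.0}])

```text
clock: 5.4
eef_pos: [617.4, -36.4, 337.8]
ee_rot: [[0.958, 0.286, 0.003], [0.286, -0.958, 0.0], [0.003, 0.001, -1.0]]
wrist_force: [3.6, 0.9, 0.7]
finger_gap: -0.0
grasp_force: 1.2
```

```bash
python3 - <<'E'
import numpy as np
for a in (1.278,1.2,1.1,1.0,.9,.8,.7,.6,.5,.4,.3,.2,.1,.05,0):
    print(a,np.round([100-178*np.cos(a)+45*np.sin(a)+11,80+178*np.sin(a)+45*np.cos(a)]))
E
python3 go.py
```

```text
1.278 [103. 263.]
1.2 [ 88. 262.]
1.1 [ 70. 259.]
1.0 [ 53. 254.]
0.9 [ 36. 247.]
0.8 [ 19. 239.]
0.7 [  4. 229.]
0.6 [-11. 218.]
0.5 [-24. 205.]
0.4 [-35. 191.]
0.3 [-46. 176.]
0.2 [-55. 159.]
0.1 [-62. 143.]
0.05 [-65. 134.]
0 [-67. 125.]
t 5.4 tip in printer [100.6176  -0.5638 264.7984] F [3.6495 0.8713 0.6713] tool yaw 0.29011955287192365
```

Contact is where the model predicts (3.6 N). Following the arc at about 70 mm/s.

Request:
arm_command(steps=[{"x": -0.007, "y": 0.0, "z": 0.001, "ax": 0.0, "ay": 0.0, "az": 0.0, "claw": 1.0}, {"x": -0.014, "y": 0.0, "z": 0.003, "ax": 0.0, "ay": 0.0, "az": 0.0, "claw": 1.0}, {"x": -0.021, "y": 0.0, "z": 0.004, "ax": 0.0, "ay": 0.0, "az": 0.0, "claw": 1.0}, {"x": -0.028, "y": 0.0, "z": 0.006, "ax": 0.0, "ay": 0.0, "az": 0.0, "claw": 1.0}, {"x": -0.035, "y": 0.0, "z": 0.007, "ax": 0.0, "ay": 0.0, "az": 0.0, "claw": 1.0}])

```text
clock: 5.9
eef_pos: [582.7, -46.8, 329.7]
ee_rot: [[0.958, 0.286, -0.0], [0.286, -0.958, -0.0], [-0.0, 0.0, -1.0]]
wrist_force: [3.1, -0.1, -0.6]
finger_gap: -0.3
grasp_force: 1.1
```

```bash
python3 go.py "(53,0,254)" "(36,0,247)"
```

```text
t 5.9 tip in printer [ 64.1682  -0.5577 256.6502] F [ 3.1059 -0.1381 -0.5726] tool yaw 0.2900019315949695
(53,0,254) shift m [-0.0112 -0.0005  0.0027] tcp [571.7869 -49.4445 327.    ]
(36,0,247) shift m [-0.0282 -0.0005  0.0097] tcp [555.4968 -54.3057 320.    ]
```

Request:
arm_command(steps=[{"x": -0.007, "y": 0.0, "z": 0.002, "ax": 0.0, "ay": 0.0, "az": 0.0, "claw": 1.0}, {"x": -0.014, "y": 0.0, "z": 0.004, "ax": 0.0, "ay": 0.0, "az": 0.0, "claw": 1.0}, {"x": -0.021, "y": 0.0, "z": 0.007, "ax": 0.0, "ay": 0.0, "az": 0.0, "claw": 1.0}, {"x": -0.028, "y": 0.0, "z": 0.01, "ax": 0.0, "ay": 0.0, "az": 0.0, "claw": 1.0}, {"x": -0.035, "y": 0.0, "z": 0.013, "ax": 0.0, "ay": 0.0, "az": 0.0, "claw": 1.0}])

```text
clock: 6.4
eef_pos: [549.1, -56.6, 316.6]
ee_rot: [[0.958, 0.286, -0.0], [0.286, -0.958, -0.0], [-0.0, 0.0, -1.0]]
wrist_force: [2.7, -0.4, 0.1]
finger_gap: 0.1
grasp_force: 1.0
```

Request:
arm_command(steps=[{"x": -0.006, "y": 0.0, "z": 0.003, "ax": 0.0, "ay": 0.0, "az": 0.0, "claw": 1.0}, {"x": -0.012, "y": 0.0, "z": 0.007, "ax": 0.0, "ay": 0.0, "az": 0.0, "claw": 1.0}, {"x": -0.017, "y": 0.0, "z": 0.01, "ax": 0.0, "ay": 0.0, "az": 0.0, "claw": 1.0}, {"x": -0.022, "y": 0.0, "z": 0.014, "ax": 0.0, "ay": 0.0, "az": 0.0, "claw": 1.0}, {"x": -0.027, "y": 0.0, "z": 0.018, "ax": 0.0, "ay": 0.0, "az": 0.0, "claw": 1.0}])

```text
clock: 6.9
eef_pos: [523.2, -64.1, 298.6]
ee_rot: [[0.958, 0.286, -0.001], [0.286, -0.958, 0.0], [-0.0, -0.0, -1.0]]
wrist_force: [0.4, 1.4, 3.0]
finger_gap: 0.4
grasp_force: 1.2
```

```bash
python3 go.py "(-11,0,218)" "(-24,0,205)" "(-35,0,191)"
python3 - <<'E'
from rig import cams
import cv2
s=cams.capture("side")["color"][50:240,180:400,::-1]
cv2.imwrite("pics/c3.png",cv2.resize(s,None,fx=2.5,fy=2.5))
E
```

```text
t 6.9 tip in printer [  2.2245  -0.1267 225.5939] F [0.369  1.4317 2.955 ] tool yaw 0.2902538092815537
(-11,0,218) shift m [-0.0133 -0.0002  0.0076] tcp [510.4593 -67.7455 291.    ]
(-24,0,205) shift m [-0.0262 -0.0002  0.0206] tcp [498.0021 -71.4629 278.    ]
(-35,0,191) shift m [-0.0372 -0.0002  0.0346] tcp [487.4615 -74.6083 264.    ]
```

View pics/c3.png

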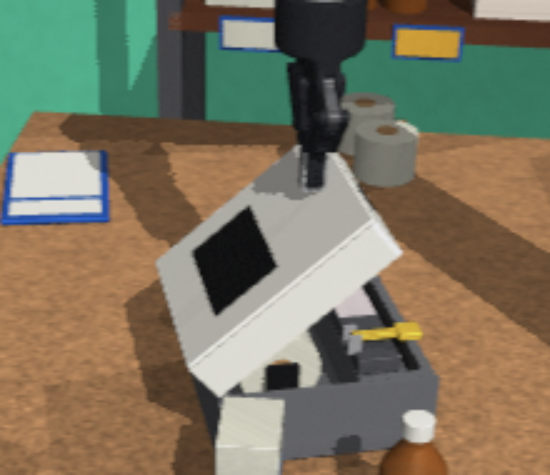

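The cover is about half closed, with the fingertip on its outer face near the free edge (315,185), and the lever is still level at (395,332). I'll continue the arc.

Request:
arm_command(steps=[{"x": -0.007, "y": 0.0, "z": 0.004, "ax": 0.0, "ay": 0.0, "az": 0.0, "claw": 1.0}, {"x": -0.013, "y": 0.0, "z": 0.008, "ax": 0.0, "ay": 0.0, "az": 0.0, "claw": 1.0}, {"x": -0.018, "y": 0.0, "z": 0.013, "ax": 0.0, "ay": 0.0, "az": 0.0, "claw": 1.0}, {"x": -0.023, "y": 0.0, "z": 0.018, "ax": 0.0, "ay": 0.0, "az": 0.0, "claw": 1.0}, {"x": -0.027, "y": 0.0, "z": 0.022, "ax": 0.0, "ay": 0.0, "az": 0.0, "claw": 1.0}])

```text
clock: 7.45
eef_pos: [497.3, -72.0, 276.3]
ee_rot: [[0.958, 0.286, -0.001], [0.286, -0.958, -0.0], [-0.001, -0.0, -1.0]]
wrist_force: [0.7, 1.0, 1.4]
finger_gap: -0.1
grasp_force: 0.9
```

Request:
arm_command(steps=[{"x": -0.004, "y": 0.0, "z": 0.005, "ax": 0.0, "ay": 0.0, "az": 0.0, "claw": 1.0}, {"x": -0.008, "y": 0.0, "z": 0.01, "ax": 0.0, "ay": 0.0, "az": 0.0, "claw": 1.0}, {"x": -0.011, "y": 0.0, "z": 0.014, "ax": 0.0, "ay": 0.0, "az": 0.0, "claw": 1.0}, {"x": -0.014, "y": 0.0, "z": 0.018, "ax": 0.0, "ay": 0.0, "az": 0.0, "claw": 1.0}, {"x": -0.017, "y": 0.0, "z": 0.023, "ax": 0.0, "ay": 0.0, "az": 0.0, "claw": 1.0}])

```text
clock: 7.95
eef_pos: [481.4, -76.8, 253.6]
ee_rot: [[0.958, 0.286, -0.0], [0.286, -0.958, -0.0], [-0.0, 0.0, -1.0]]
wrist_force: [0.1, -0.2, 1.9]
finger_gap: -0.0
grasp_force: 1.0
```

```bash
python3 go.py "(-55,0,159)" "(-62,0,143)" "(-67,0,125)"
```

```text
t 7.95 tip in printer [-41.3972  -0.4019 180.6377] F [ 0.0663 -0.219   1.8963] tool yaw 0.2900496153221739
(-55,0,159) shift m [-0.0136 -0.0004  0.0216] tcp [468.2966 -80.3274 232.    ]
(-62,0,143) shift m [-0.0206 -0.0004  0.0376] tcp [461.5889 -82.329  216.    ]
(-67,0,125) shift m [-0.0256 -0.0004  0.0556] tcp [456.7977 -83.7588 198.    ]
```

Slower over the last part.

Request:
arm_command(steps=[{"x": -0.003, "y": 0.0, "z": 0.005, "ax": 0.0, "ay": 0.0, "az": 0.0, "claw": 1.0}, {"x": -0.007, "y": 0.0, "z": 0.01, "ax": 0.0, "ay": 0.0, "az": 0.0, "claw": 1.0}, {"x": -0.01, "y": 0.0, "z": 0.015, "ax": 0.0, "ay": 0.0, "az": 0.0, "claw": 1.0}, {"x": -0.013, "y": 0.0, "z": 0.02, "ax": 0.0, "ay": 0.0, "az": 0.0, "claw": 1.0}, {"x": -0.015, "y": 0.0, "z": 0.025, "ax": 0.0, "ay": 0.0, "az": 0.0, "claw": 1.0}])

```text
clock: 8.45
eef_pos: [467.1, -81.1, 228.5]
ee_rot: [[0.958, 0.286, -0.0], [0.286, -0.958, -0.0], [-0.0, 0.0, -1.0]]
wrist_force: [-0.0, -0.4, 2.6]
finger_gap: -0.0
grasp_force: 0.7
```

Request:
arm_command(steps=[{"x": -0.002, "y": 0.0, "z": 0.004, "ax": 0.0, "ay": 0.0, "az": 0.0, "claw": 1.0}, {"x": -0.004, "y": 0.0, "z": 0.008, "ax": 0.0, "ay": 0.0, "az": 0.0, "claw": 1.0}, {"x": -0.005, "y": 0.0, "z": 0.012, "ax": 0.0, "ay": 0.0, "az": 0.0, "claw": 1.0}, {"x": -0.006, "y": 0.0, "z": 0.015, "ax": 0.0, "ay": 0.0, "az": 0.0, "claw": 1.0}, {"x": -0.007, "y": 0.0, "z": 0.018, "ax": 0.0, "ay": 0.0, "az": 0.0, "claw": 1.0}])

```text
clock: 8.95
eef_pos: [460.1, -83.1, 210.5]
ee_rot: [[0.958, 0.286, -0.001], [0.286, -0.958, -0.0], [-0.001, 0.0, -1.0]]
wrist_force: [-0.4, -1.0, 2.0]
finger_gap: -0.3
grasp_force: 0.8
```

```bash
python3 go.py "(-67,0,125)"
```

```text
t 8.95 tip in printer [-63.7285  -0.3651 137.5316] F [-0.4038 -1.0308  2.0404] tool yaw 0.2900433388552667
(-67,0,125) shift m [-0.0033 -0.0004  0.0125] tcp [456.7977 -83.7588 198.    ]
```

Request:
arm_command(steps=[{"x": -0.001, "y": 0.0, "z": 0.002, "ax": 0.0, "ay": 0.0, "az": 0.0, "claw": 1.0}, {"x": -0.001, "y": 0.0, "z": 0.004, "ax": 0.0, "ay": 0.0, "az": 0.0, "claw": 1.0}, {"x": -0.002, "y": 0.0, "z": 0.006, "ax": 0.0, "ay": 0.0, "az": 0.0, "claw": 1.0}, {"x": -0.002, "y": 0.0, "z": 0.008, "ax": 0.0, "ay": 0.0, "az": 0.0, "claw": 1.0}, {"x": -0.003, "y": 0.0, "z": 0.01, "ax": 0.0, "ay": 0.0, "az": 0.0, "claw": 1.0}])

```text
clock: 9.45
eef_pos: [457.9, -83.7, 200.8]
ee_rot: [[0.958, 0.286, 0.0], [0.286, -0.958, 0.0], [0.0, -0.0, -1.0]]
wrist_force: [-0.0, 0.3, 1.6]
finger_gap: 0.2
grasp_force: 0.6
```

Request:
arm_command(steps=[{"x": 0.0, "y": 0.0, "z": 0.001, "ax": 0.0, "ay": 0.0, "az": 0.0, "claw": 1.0}, {"x": 0.0, "y": 0.0, "z": 0.002, "ax": 0.0, "ay": 0.0, "az": 0.0, "claw": 1.0}, {"x": 0.0, "y": 0.0, "z": 0.003, "ax": 0.0, "ay": 0.0, "az": 0.0, "claw": 1.0}])

```text
clock: 9.75
eef_pos: [457.5, -83.9, 197.8]
ee_rot: [[0.958, 0.286, -0.001], [0.286, -0.958, -0.0], [-0.001, -0.0, -1.0]]
wrist_force: [-0.8, 0.4, 1.6]
finger_gap: 0.3
grasp_force: 0.8
```

Request:
arm_command(steps=[{"x": 0.0, "y": 0.0, "z": 0.0005, "ax": 0.0, "ay": 0.0, "az": 0.0, "claw": 1.0}, {"x": 0.0, "y": 0.0, "z": 0.001, "ax": 0.0, "ay": 0.0, "az": 0.0, "claw": 1.0}, {"x": 0.0, "y": 0.0, "z": 0.001, "ax": 0.0, "ay": 0.0, "az": 0.0, "claw": 1.0}])

```text
clock: 10.05
eef_pos: [457.5, -83.9, 197.6]
ee_rot: [[0.958, 0.286, -0.0], [0.286, -0.958, -0.0], [-0.0, 0.0, -1.0]]
wrist_force: [-2.5, -0.2, 6.8]
finger_gap: 0.2
grasp_force: 3.8
```

Request:
arm_command(steps=[{"x": 0.0, "y": 0.0, "z": 0.0005, "ax": 0.0, "ay": 0.0, "az": 0.0, "claw": 1.0}, {"x": 0.0, "y": 0.0, "z": 0.001, "ax": 0.0, "ay": 0.0, "az": 0.0, "claw": 1.0}, {"x": 0.0, "y": 0.0, "z": 0.001, "ax": 0.0, "ay": 0.0, "az": 0.0, "claw": 1.0}])

```text
clock: 10.35
eef_pos: [457.5, -83.9, 197.5]
ee_rot: [[0.958, 0.286, 0.001], [0.286, -0.958, -0.0], [0.0, 0.0, -1.0]]
wrist_force: [-6.0, 0.4, 15.3]
finger_gap: -0.0
grasp_force: 7.5
```

The cover is on its stop (15 N, no travel, tip at 124.5 mm). Lifting clear and checking.

Request:
arm_command(steps=[{"x": 0.0, "y": 0.0, "z": -0.01, "ax": 0.0, "ay": 0.0, "az": 0.0, "claw": 1.0}, {"x": 0.0, "y": 0.0, "z": -0.05, "ax": 0.0, "ay": 0.0, "az": 0.0, "claw": 1.0}, {"x": 0.0, "y": 0.0, "z": -0.09, "ax": 0.0, "ay": 0.0, "az": 0.0, "claw": 1.0}, {"x": -0.03, "y": 0.02, "z": -0.13, "ax": 0.0, "ay": 0.0, "az": 0.0, "claw": 1.0}, {"x": -0.06, "y": 0.04, "z": -0.15, "ax": 0.0, "ay": 0.0, "az": 0.0, "claw": 1.0}])

```text
clock: 10.85
eef_pos: [413.0, -139.7, 349.0]
ee_rot: [[0.957, 0.289, 0.005], [0.289, -0.957, -0.001], [0.004, 0.003, -1.0]]
wrist_force: [-0.1, -0.5, -0.6]
finger_gap: 0.0
grasp_force: 0.0
```

Request:
arm_command(steps=[{"x": -0.04, "y": 0.03, "z": 0.0, "ax": 0.0, "ay": 0.0, "az": 0.0, "claw": 1.0}, {"x": -0.08, "y": 0.06, "z": 0.0, "ax": 0.0, "ay": 0.0, "az": 0.0, "claw": 1.0}, {"x": -0.1, "y": 0.09, "z": 0.0, "ax": 0.0, "ay": 0.0, "az": 0.0, "claw": 1.0}, {"x": -0.1, "y": 0.09, "z": 0.0, "ax": 0.0, "ay": 0.0, "az": 0.0, "claw": 1.0}])

```text
clock: 11.25
eef_pos: [340.6, -257.5, 346.3]
ee_rot: [[0.96, 0.28, 0.001], [0.28, -0.96, -0.002], [0.0, 0.002, -1.0]]
wrist_force: [1.7, 0.8, 0.2]
finger_gap: 0.0
grasp_force: 0.0
```

Run:
```python
from rig import cams
import cv2,numpy as np
s=cams.capture("side")["color"][80:290,210:390,::-1]; t=cams.capture("top")["color"][110:320,230:440,::-1]
cv2.imwrite("pics/c4.png",cv2.resize(np.hstack([s,t]),None,fx=2,fy=2,interpolation=cv2.INTER_CUBIC))
```

```text
(no output)
```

View pics/c4.png

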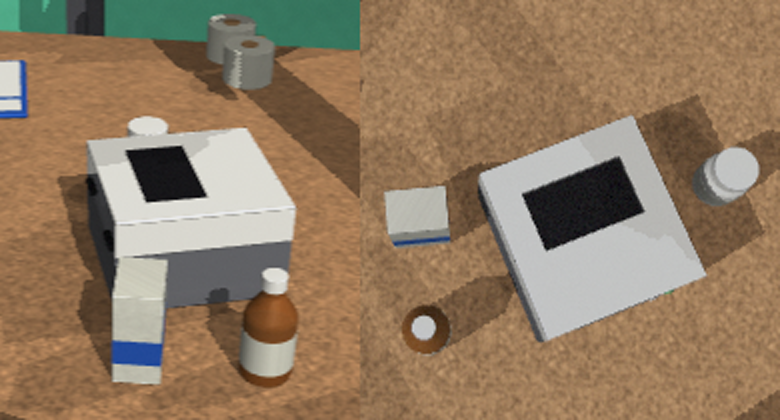

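The cover sits flush on the tub in both views. The bottle, carton and jar stand where they were, and the arm is clear.

```bash
python3 -c "
from rig import r
print(r.finish_job())"
```

```text
the job is handed in; nothing more can be done
None
```

I pushed the yellow lever down to its stop, then lowered the cover slowly until it was fully shut; the bottle, jar and carton stayed where they were, and I handed the job in at about 11 s on the robot's clock.

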